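Put the sharpening stone away in its latching case

TASK

Put the loose sharpening stone away in its case: hold the sprung tab on the orange cover pressed down while you slide the cover fully open, lower the stone flat into the empty middle lane without dropping it, then hold the tab down again and slide the cover fully shut so that the tab pops up and latches it. Let go of everything, and leave the offcut, the wax jar, the oil bottle and the egg cup where they stand.

Things in the scene. Friction and masses are not known exactly. Their poses are not given: they have to be found in the camera images.
- case: Stone case, blue walls, fixed to the bench: 180 mm long (its x), 102 wide (y), walls 40 high and 6 thick; floor 5 thick, inside 168 x 90. Origin: centre of the underside. The cover lies on the walls and opens towards the case's +x, uncovering the -x half, where two low black ribs (8 high, 3 thick, along x) part three lanes: the middle one is empty, the side ones hold slim files under 12 mm high.
- lane (a point): Centre of the empty middle lane's floor, 5 mm above the bench, at x = -37, y = 0 mm in the case's frame; axes as the case. The lane is 30 mm wide (case y) and 94 long (x = -84 to 10 of the case), ended at +x by a partition 3 mm thick whose top is 25 mm above the bench.
- cover (a joint): Travel of the orange cover along case +x, m: 0 shut, 0.108 fully open, stops at both. Cover 180 x 108 mm, top 44 mm above the bench; shut it spans x -90 to 90 of the case, open its +x end juts out. Drags with 1.5 N, stays where left. Unless the tab is pressed 4 mm or more, a ratchet of 12 mm pitch (2 mm play) locks it both ways anywhere on its travel: keep the tab down all through the slide.
- tab (a joint): How far the release tab is pressed down, m: 0 up (latched), 0.008 fully down; free to slide from 0.004, 0.006 is a good depth. Spring: 3 N at the start, 7 N fully down. The tab is a black plate, 62 mm (case x) by 44 (y), flush with the cover's top in an opening 64 x 46 of the cover, and rides with it. A white fin stands across its middle, one piece with it.
- fin_top (a point): Middle of the top of the tab's white fin; axes as the case. Fin 10 mm thick (case x), 40 wide (y), 18 high; its top 62 mm above the bench, tab up; at x = -47, y = 0 of the case when shut. Pinch it from above, fingers closing along case x, and push down, or press the plate before or behind it and push against the fin.
- stone: The loose sharpening stone, two layers: grey below, green on top; 80 mm long (its x), 22 wide (y), 18 high (z), about 70 g, lying flat. Origin: centre of its underside. It may lie either way round in the lane.
- stone_mid (a point): Centre of the stone, 9 mm above its underside; axes as the stone.
- offcut: Bystander: pale wooden offcut, 75 x 26 x 20 mm, lying loose. Origin: centre of its underside.
- wax: Bystander: round white wax jar with a brass lid, diameter 56 mm, 42 mm high, standing loose. Origin: centre of its underside.
- oil: Bystander: amber oil bottle, diameter 52 mm, 150 mm high, standing loose. Origin: centre of its underside.
- clamp: Obstacle: bar clamp fixed to the bench between the case and the loose things, with a carved wooden piece in its jaws; along its x it reaches from -175 to 130 mm, 30 mm wide, up to 60 mm high. Origin: on the bench.
- eggcup: Bystander: carved pale wooden egg cup, diameter 40 mm, 58 mm high, standing loose beside the case. Origin: centre of its underside.
Not all that is in view belongs to the job. Of the things that look like the case, the larger one is meant. There is more than one size of the stone; the job needs the larger.

How it is judged:
By the outcome, as a careful person would: the job done as asked, in the order asked, and still so for the second after the job is handed in, with the robot touching nothing.
It also fails if it takes over 67 s, if anything falls off the work surface, if the arm or the gripper's body presses on something with over 40 N, if the wrist force passes 120 N, or if a joint passes its speed limit or range.

ROBOT

A 6-joint arm with a two-finger parallel gripper is mounted at the origin on the work surface. World frame = base frame: x ahead of the robot, y to its left, z up, the work surface at z = 0. Lengths are in m, angles in degrees, forces in N, time in s.
With the tool pointing down it reaches from about 0.35 to 0.775 m from the base axis. Payload 5.5 kg.
Tool frame: the origin (TCP) lies between the finger pads; the fingertips stand 11 mm ahead of it and the grasp point (between the pads) lies 8 mm behind it (r.tcp_to_tips is the z of the fingertips in the tool frame, in m); z points along the fingers, y is the line along which they close (so a half turn about z gives the same grasp; the last joint's range is limited). The gripper opens to 85 mm and grips with 20 to 120 N. Pads are 22 mm wide; open, the fingers measure 114 mm over their backs; the gripper's body (76 mm by 85 mm) begins 54 mm behind the grasp point. The pads swing forward as they close: fully open they stand 13 mm farther back than shut.
Start: joints at [64.251, 17.945, 2.641, 74.691, 0, 82.002], TCP at [0.175, 0.548, 0.242] pointing down, gripper open.
Joint ranges: [-158.12, 158.12], [-49.38, 96.58], [-58.88, 72.47], [-126.05, 133.96], [-84.25, 85.87], [-180, 180]. Speed limits (degrees/s): [147.25, 147.25, 180, 180, 180, 180].

INTERFACE

Orientations are given as [roll, pitch, yaw] about the fixed x, y, z axes, in that order (R = Rz(yaw) Ry(pitch) Rx(roll)).
In Python, from bench import sensors, cams, job_done, r gives the robot as it stands.
- The arm moves only by the tool move_arm, never from a script. Its argument "motion" is a list of rows, each a list of 6 numbers: the shift along the tool's x, y, z scaled (see below), then the turn, a rotation vector about the tool's x, y, z scaled (see below). In form: [[tx, ty, tz, wx, wy, wz], ...]. A call has 1 to 10 rows; each row is the pose to reach, as a shift and turn from the pose commanded when the call began, along the tool's axes at that moment; what a row does not reach only later rows make up. The controller multiplies each number of a shift by 0.4 m and each number of a turn by 120 degrees. A row lasts 1/10 s, in which the tool goes at most 50 mm and 8.59 degrees, less where a joint would pass 70% of its speed; a pose out of reach is approached as far as the arm can. A call with a number of a shift or a turn outside -1 to 1 is refused whole. A call with a gripper value outside its range is refused whole. "claw" is the opening, from 0 (shut) to 1 (fully open), set as the call begins (left out, the last holds). The fingers move at their own pace and stop on an object; the grip force is fixed at half the most. Time passes only in rows, so rows that repeat a pose let the fingers close. It gives the time, the measured TCP pose, the force, the opening and the grip force at its end, in the units of the state.
- sensors.observe(): the state, without advancing time (a new reading comes with each control period).
- cams.read_camera(name): name is "side" or "top" or "wrist"; returns a dict with "image" (400x640x3 uint8, red, green, blue), "depth" (400x640 float32, m along the optical axis (not along the pixel's ray), 0 where there is no reading), "intrinsics" (3x3 intrinsics, pixels), "view" (4x4, takes a point from world to camera coordinates). Camera axes: x right, y down, z forward; pixel columns grow to the right and rows downward; lengths in m; the calibration is good to about 2 mm. A picture is of the moment at which its call begins.
- job_done(): hands the job in; it is judged then, once.
The state is a dict: "clock": time; "joints": joint angles; "joint_vel": joint speeds; "joint_efforts": joint torques, N m; "eef_pos": TCP position; "eef_rot": TCP orientation; "ft_force": force on the tool from outside, world axes, zero at the start; "ft_torque": the same for the moment, N m; "width": finger opening in m; "gripper_force": force on a finger pad.
Only numpy, scipy, OpenCV 4.12 (cv2) and the standard library are available. Lean on these libraries where they do the work, as an engineer would, in place of code of your own. Each camera call takes 0.05 s, during which the arm holds its last target. There are 200 camera calls.

## Working session

There is one attempt and no reset: what is moved stays moved. The work goes in short steps, Python scripts to look and compute and a tool call to move; the robot and the scene stay as the last step left them, time stands still between calls to the robot, and variables do not carry over. Pictures are saved under pics/ and viewed, at most 10 in all, crops included, and the job is handed in when it is done.

Besides the shell and the picture viewer there is one more tool, called after "Request:" in YAML: its name, and indented under it one key for each argument. move_arm: Moves the arm, as the interface text tells. Its arguments: {"type":"object","properties":{"motion":{"type":"array"},"claw":{"type":"number"}},"required":["motion"]}

```bash
mkdir -p pics; ls; python3 - <<'E'
from bench import sensors,cams,r
import cv2,numpy as np
print(sensors.observe()); print(r.tcp_to_tips)
for n in("top","side"):
    c=cams.read_camera(n); cv2.imwrite(f"pics/{n}0.png",c["image"][:,:,::-1]); np.savez(f"{n}0.npz",**c)
    print(n,c["intrinsics"],c["view"])
E
```

```text
pics
{'clock': 0.0, 'joints': array([ 6.42537676e+01,  1.79907101e+01,  2.57892643e+00,  7.46928165e+01,
       -1.65266414e-04,  8.20016071e+01]), 'joint_vel': array([-0.03017137,  0.11682455,  0.06748747,  0.04279162,  0.00654053,
       -0.0946631 ]), 'joint_efforts': array([ 1.09909910e-03, -4.80632472e+01,  2.98530650e+01,  1.95265812e-02,
        8.81304527e-05,  1.67704997e-05]), 'eef_pos': array([0.1750699 , 0.54718455, 0.24142374]), 'eef_rot': array([-1.79896394e+02, -1.43909584e-02,  1.62252148e+02]), 'ft_force': array([-0.24542126, -0.26594341,  0.23689741]), 'ft_torque': array([0.0453503 , 0.03381906, 0.03244716]), 'gripper_force': 0.0, 'width': 0.0853080046861661}
0.011
top [[457.92932129   0.         318.55568591]
 [  0.         457.92932129 192.91036514]
 [  0.           0.           1.        ]] [[-0.00320969 -0.99999099  0.0027789   0.03336827]
 [-0.98241649  0.0026345  -0.18668394  0.54427473]
 [ 0.18667493 -0.00332924 -0.9824161   1.13199355]
 [ 0.          0.          0.          1.        ]]
side [[365.15933767   0.         320.62562302]
 [  0.         365.15933767 200.38911434]
 [  0.           0.           1.        ]] [[-0.99790815 -0.06229036 -0.0172983   0.55479121]
 [-0.01792394  0.52367525 -0.8517294   0.07351291]
 [ 0.06211322 -0.84963765 -0.52369629  0.83361613]
 [ 0.          0.          0.          1.        ]]
```

View pics/top0.png

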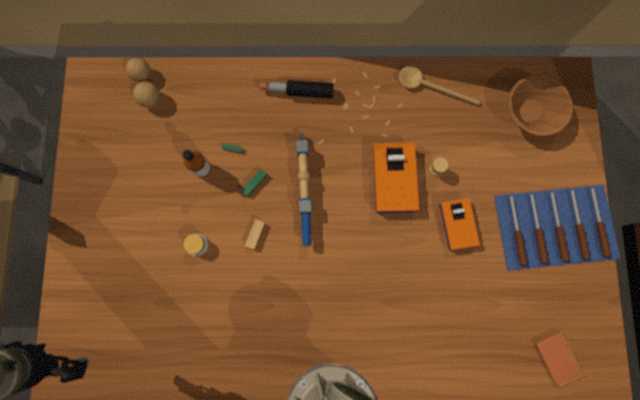

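View pics/side0.png

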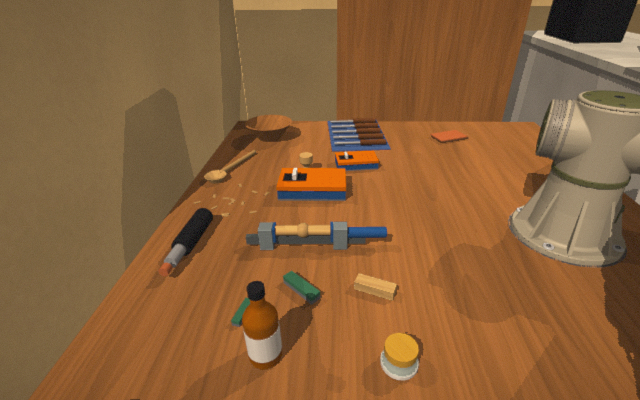

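The top view shows the case at about (397,177), with its fin near (397,158) so the cover opens towards the robot. The large stone is at (254,182), the small one at (232,148), the clamp along column 305, the offcut at (256,234), the jar at (196,245), the bottle at (197,163) and the egg cup at (438,166). The side view agrees.

```bash
cat > h.py <<'E'
import cv2,numpy as np
from scipy.spatial.transform import Rotation as R
def ray(c,px,z):
    px=np.atleast_2d(px).astype(float);K=c["intrinsics"];V=c["view"]
    d=np.c_[(px-K[:2,2])/[K[0,0],K[1,1]],np.ones(len(px))]@V[:3,:3]
    o=-V[:3,:3].T@V[:3,3]
    return (o+d*((z-o[2])/d[:,2])[:,None])[:,:2]
def rect(c,mask,z,box):
    "world-plane min-area rect of largest blob of mask in box (u0,v0,u1,v1)"
    m=np.zeros(mask.shape,np.uint8);u0,v0,u1,v1=box;m[v0:v1,u0:u1]=mask[v0:v1,u0:u1]
    k=max(cv2.findContours(m,cv2.RETR_EXTERNAL,cv2.CHAIN_APPROX_NONE)[0],key=cv2.contourArea)
    p=ray(c,k[:,0],z)
    (cx,cy),(w,h),a=cv2.minAreaRect((p*1000).astype(np.float32))
    if w<h:w,h,a=h,w,a+90
    return np.round([cx,cy,w,h,(a+90)%180-90],1)
def hsv(c): return cv2.cvtColor(c["image"],cv2.COLOR_RGB2HSV)
def rel(s,pos,rpy):
    "motion numbers (shift/0.4, turn/120) to reach world pose from measured pose s"
    A=R.from_euler("xyz",s["eef_rot"],degrees=True);B=R.from_euler("xyz",rpy,degrees=True)
    return np.round(np.r_[A.inv().apply(np.array(pos)-s["eef_pos"])/.4,np.degrees((A.inv()*B).as_rotvec())/120],4)
E
python3 - <<'E'
from h import *
c=dict(np.load("top0.npz"));H=hsv(c)
o=((H[...,0]<14)&(H[...,1]>200)&(H[...,2]>150)).astype(np.uint8)
o=cv2.morphologyEx(o,cv2.MORPH_CLOSE,np.ones((3,3)))
print("cover",rect(c,o,.044,(365,130,425,220)))
g=((H[...,0]>50)&(H[...,0]<95)&(H[...,1]>90)).astype(np.uint8)
print("stone",rect(c,g,.018,(235,160,275,205)),"small",rect(c,g,.018,(215,135,245,160)))
w=((H[...,1]<60)&(H[...,2]>150)).astype(np.uint8)
print("fin",rect(c,w,.062,(380,145,412,170)))
print(H[158,397],H[182,254],H[177,380])
for n,px,z in(("clampTop",(303,137),.0),("clampBot",(307,245),.03),("off",(256,234),.02),("egg",(440,163),.058),("jar",(195,244),.042),("bottle",(190,156),.15)): print(n,ray(c,px,z))
E
```

```text
cover [ 606.1 -153.9  150.2   79.7   -1.5]
stone [579.3 204.8  74.5  18.7 -41.5] small [676.  266.   47.7  10.4  78.2]
fin [ 636.8 -169.9   36.8   10.7   89.9]
[ 20  39 178] [ 67  91 101] [ 14 219 191]
clampTop [[0.71137104 0.07404168]]
clampBot [[0.41194455 0.06188705]]
off [[0.44167162 0.19513476]]
egg [[ 0.62148088 -0.28458365]]
jar [[0.41444367 0.3470153 ]]
bottle [[0.61655948 0.34022054]]
```

```bash
python3 - <<'E'
from h import *
c=dict(np.load("top0.npz"));H=hsv(c)
o=((H[...,0]<20)&(H[...,1]>185)&(H[...,2]>110)).astype(np.uint8)
o=cv2.morphologyEx(o,cv2.MORPH_CLOSE,np.ones((5,5)))
print("cover",rect(c,o,.044,(365,130,425,220)))
im=c["image"][120:230,350:470,::-1]
a=cv2.resize(im,None,fx=5,fy=5)[:,:]
cv2.imwrite("pics/crop1.png",a)
E
```

```text
cover [ 594.1 -170.   191.4  114.4    1.8]
```

View pics/crop1.png

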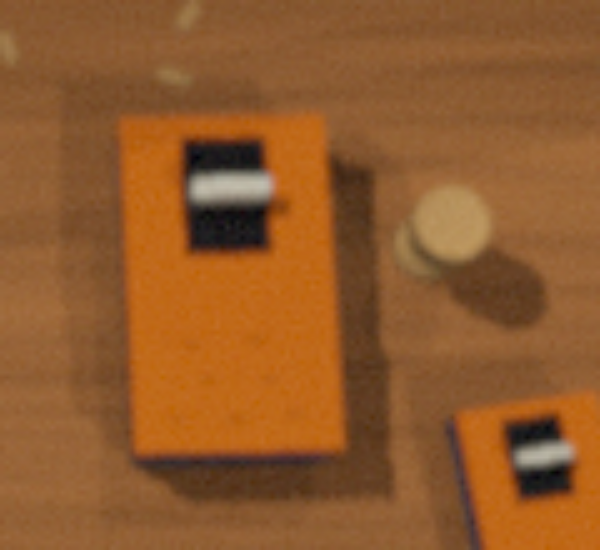

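The crop shows the fin centred at (396,157.6), the cover with its long axis close to world x, and the egg cup to its right. I'll move over the case next.

```bash
python3 - <<'E'
from h import *
from bench import sensors
c=dict(np.load("top0.npz"))
q=lambda u,v:(350+(u+.5)/5-.5,120+(v+.5)/5-.5)
print("fin",ray(c,q(231,188),.06))
k=ray(c,[q(*p) for p in((120,118),(325,116),(345,454),(133,457))],.044);print(k,k.mean(0))
s=sensors.observe();print(rel(s,(.42,.2,.242),(180,0,130)))
E
```

```text
fin [[ 0.63681737 -0.16966201]]
[[ 0.67971616 -0.11486286]
 [ 0.68056313 -0.22385171]
 [ 0.49906918 -0.22649583]
 [ 0.49780983 -0.11690964]] [ 0.58928958 -0.17053001]
[-8.477e-01 -6.401e-01 -4.000e-04 -8.000e-04  1.000e-04  2.688e-01]
```

Request:
move_arm:
  motion:
    - [-0.106,-0.08,0,0,0,0.034]
    - [-0.212,-0.16,0,0,0,0.068]
    - [-0.318,-0.24,0,0,0,0.1]
    - [-0.424,-0.32,0,0,0,0.135]
    - [-0.53,-0.4,0,0,0,0.17]
    - [-0.636,-0.48,0,0,0,0.2]
    - [-0.742,-0.56,0,0,0,0.235]
    - [-0.848,-0.64,0,0,0,0.269]
  claw: 0.4

```text
clock: 0.9
eef_pos: [0.4065, 0.219, 0.2422]
eef_rot: [180.0, -0.0, 129.8]
ft_force: [1.5, 1.1, -0.5]
width: 0.0345
gripper_force: 0.0
```

```bash
python3 - <<'E'
from h import *
from bench import sensors
s=sensors.observe();print(s["eef_pos"],s["eef_rot"],rel(s,(.64,-.17,.16),(180,0,90.7)))
E
```

```text
[0.40648622 0.2189793  0.24215802] [ 1.79998145e+02 -9.12621942e-03  1.29808845e+02] [-1.1208e+00 -1.7410e-01  2.0520e-01 -0.0000e+00 -1.0000e-04  3.2590e-01]
```

Request:
move_arm:
  motion:
    - [-0.12,-0.02,0.01,0,0,0.05]
    - [-0.24,-0.04,0.02,0,0,0.1]
    - [-0.36,-0.06,0.04,0,0,0.15]
    - [-0.48,-0.08,0.06,0,0,0.2]
    - [-0.6,-0.1,0.08,0,0,0.25]
    - [-0.72,-0.12,0.1,0,0,0.29]
    - [-0.84,-0.14,0.12,0,0,0.327]
    - [-0.99,-0.17,0.14,0,0,0.327]
    - [-0.99,-0.17,0.14,0,0,0.327]
    - [-0.99,-0.17,0.14,0,0,0.327]

```text
clock: 1.9
eef_pos: [0.6082, -0.1282, 0.1846]
eef_rot: [-179.9, -0.0, 90.6]
ft_force: [0.3, 0.6, 0.2]
width: 0.034
gripper_force: 0.0
```

```bash
python3 - <<'E'
from h import *
from bench import sensors,cams
s=sensors.observe();print(s["eef_pos"],s["eef_rot"],rel(s,(.637,-.17,.12),(180,0,90.7)))
c=cams.read_camera("wrist"); cv2.imwrite("pics/w1.png",c["image"][:,:,::-1]); np.savez("w1.npz",**c)
E
```

```text
[ 0.60817405 -0.12815554  0.18464684] [-1.79880622e+02 -4.93122081e-02  9.05576969e+01] [-0.1054  0.0714  0.1614 -0.001  -0.0004 -0.0012]
```

View pics/w1.png

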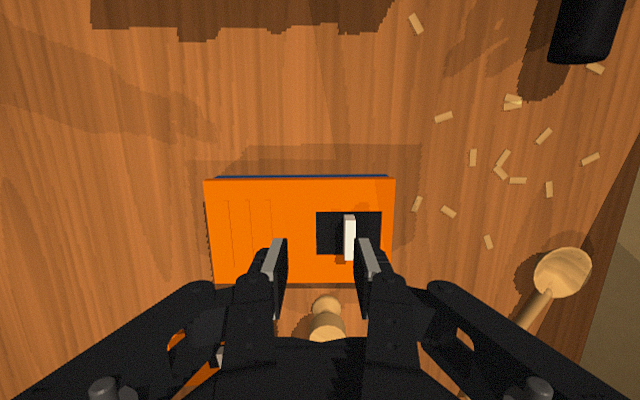

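The wrist view shows the shut cover spanning (205-395, 178-284), the black tab, and the white fin at (350,237) between the fingertips' columns. I'll measure those in this view.

```bash
python3 - <<'E'
from h import *
from bench import sensors
c=dict(np.load("w1.npz"));H=hsv(c)
w=((H[...,1]<60)&(H[...,2]>215)).astype(np.uint8)
print("fin",rect(c,w,.062,(335,205,362,268)),H[237,350],H[237,345])
o=((H[...,0]<20)&(H[...,1]>185)&(H[...,2]>170)).astype(np.uint8)
ys,xs=np.where(w[205:268,335:362]);print(xs.min()+335,xs.max()+335,ys.min()+205,ys.max()+205)
print(H[160:182:3,300].tolist())
print(ray(c,[(205,180),(395,178.5),(213,284),(392,284)],.044))
E
```

```text
fin [ 635.4 -168.3   38.9    9.2  -88.2] [ 23  43 240] [ 17  63 229]
345 355 220 259
[[13, 177, 157], [13, 182, 158], [13, 180, 160], [14, 185, 161], [13, 177, 163], [106, 135, 83], [12, 255, 170], [14, 255, 245]]
[[ 0.50008968 -0.1172708 ]
 [ 0.67694668 -0.11408203]
 [ 0.49779668 -0.22686168]
 [ 0.68250938 -0.22484304]]
```

Request:
move_arm:
  motion:
    - [0,0,0,0,0,0]
    - [0,0,0,0,0,0]

```text
clock: 2.15
eef_pos: [0.6077, -0.1246, 0.1869]
eef_rot: [180.0, -0.0, 90.8]
ft_force: [-1.0, 0.1, -0.4]
width: 0.0341
gripper_force: 0.0
```

```bash
python3 - <<'E'
from h import *
from bench import sensors
s=sensors.observe();print(s["eef_pos"],s["eef_rot"],rel(s,(.636,-.169,.06),(180,0,91)))
E
```

```text
[ 0.60767594 -0.12459531  0.18686082] [ 1.79993425e+02 -1.60997001e-02  9.08449381e+01] [-1.121e-01  6.910e-02  3.171e-01  1.000e-04 -1.000e-04 -1.300e-03]
```

Request:
move_arm:
  motion:
    - [-0.056,0.035,0.08,0,0,0]
    - [-0.112,0.069,0.16,0,0,0]
    - [-0.112,0.069,0.21,0,0,0]
    - [-0.112,0.069,0.25,0,0,0]
    - [-0.112,0.069,0.28,0,0,0]
    - [-0.112,0.069,0.3,0,0,0]
    - [-0.112,0.069,0.312,0,0,0]
    - [-0.112,0.069,0.312,0,0,0]
    - [-0.112,0.069,0.312,0,0,0]

```text
clock: 3.05
eef_pos: [0.6369, -0.1707, 0.0623]
eef_rot: [179.9, 0.0, 90.7]
ft_force: [0.3, 0.9, 0.1]
width: 0.0344
gripper_force: 0.0
```

```bash
python3 - <<'E'
from h import *
from bench import sensors,cams
s=sensors.observe();print(s["eef_pos"],s["eef_rot"],s["ft_force"],rel(s,(.636,-.169,.06),(180,0,91)))
c=cams.read_camera("wrist"); cv2.imwrite("pics/w2.png",c["image"][100:400,150:550,::-1]); np.savez("w2.npz",**c)
E
```

```text
[ 0.63687973 -0.17073588  0.06233987] [1.79927497e+02 2.32172351e-02 9.07450743e+01] [0.3163522  0.85085127 0.09461765] [ 0.0044 -0.0022  0.0058  0.0006  0.0002 -0.0021]
```

View pics/w2.png

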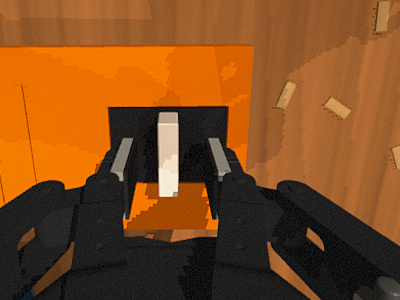

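The fin at crop (168,155) stands centred between the pads, at crop columns 125 and 213. I'll close on it.

Request:
move_arm:
  motion:
    - [0.002,-0.001,0.002,0,0,0]
    - [0.002,-0.001,0.002,0,0,0]
    - [0.002,-0.001,0.002,0,0,0]
    - [0.002,-0.001,0.002,0,0,0]
    - [0.002,-0.001,0.002,0,0,0]
    - [0.002,-0.001,0.002,0,0,0]
  claw: 0

```text
clock: 3.7
eef_pos: [0.6358, -0.17, 0.0608]
eef_rot: [-180.0, -0.0, 90.7]
ft_force: [-2.5, -1.0, 2.6]
width: 0.0083
gripper_force: 62.3
```

Request:
move_arm:
  motion:
    - [0,0,0.005,0,0,0]
    - [0,0,0.01,0,0,0]
    - [0,0,0.015,0,0,0]
    - [0,0,0.015,0,0,0]
    - [0,0,0.015,0,0,0]

```text
clock: 4.2
eef_pos: [0.6359, -0.17, 0.0548]
eef_rot: [180.0, 0.0, 90.7]
ft_force: [-3.0, 0.4, 4.7]
width: 0.0081
gripper_force: 62.7
```

Request:
move_arm:
  motion:
    - [0,0,0.0025,0,0,0]
    - [0,-0.02,0.0025,0,0,0]
    - [0,-0.05,0.0025,0,0,0]
    - [0,-0.085,0.0025,0,0,0]
    - [0,-0.12,0.0025,0,0,0]
    - [0,-0.155,0.0025,0,0,0]
    - [0,-0.19,0.0025,0,0,0]
    - [0,-0.22,0.0025,0,0,0]
    - [0,-0.24,0.0025,0,0,0]
    - [0,-0.24,0.0025,0,0,0]

```text
clock: 5.2
eef_pos: [0.5406, -0.1718, 0.0546]
eef_rot: [179.8, 0.1, 90.7]
ft_force: [-1.3, -0.1, 6.2]
width: 0.0078
gripper_force: 62.8
```

Sliding freely (95 mm). Next, to the stop.

Request:
move_arm:
  motion:
    - [0,-0.015,0,0,0,0]
    - [0,-0.03,0,0,0,0]
    - [0,-0.037,0,0,0,0]
    - [0,-0.042,0,0,0,0]
    - [0,-0.042,0,0,0,0]

```text
clock: 5.7
eef_pos: [0.5273, -0.1721, 0.0554]
eef_rot: [179.5, 0.1, 90.8]
ft_force: [5.4, 1.4, 6.3]
width: 0.0081
gripper_force: 62.7
```

Request:
move_arm:
  motion:
    - [0,0.003,-0.008,0,0,0]
    - [0,0.003,-0.016,0,0,0]
    - [0,0.003,-0.0175,0,0,0]

```text
clock: 6.0
eef_pos: [0.5272, -0.1721, 0.0615]
eef_rot: [179.7, 0.1, 90.8]
ft_force: [6.6, -0.5, -1.7]
width: 0.008
gripper_force: 61.7
```

Request:
move_arm:
  motion:
    - [0,0,0,0,0,0]
    - [0,0,0,0,0,0]
    - [0,0,0,0,0,0]
    - [0,0,0,0,0,0]
    - [0,0,-0.06,0,0,0]
    - [0,0,-0.16,0,0,0]
    - [0,0,-0.28,0,0,0]
    - [0,0,-0.4,0,0,0]
    - [0,0,-0.4,0,0,0]
  claw: 0.4

```text
clock: 6.9
eef_pos: [0.5275, -0.173, 0.2279]
eef_rot: [179.4, 0.3, 90.7]
ft_force: [1.1, -0.4, -0.5]
width: 0.0341
gripper_force: 0.0
```

```bash
python3 - <<'E'
from h import *
from bench import sensors,cams
s=sensors.observe();print(s["eef_pos"],s["eef_rot"],s["ft_force"])
c=cams.read_camera("wrist"); cv2.imwrite("pics/w3.png",c["image"][:,:,::-1]); np.savez("w3.npz",**c)
E
```

```text
[ 0.52745219 -0.17297797  0.2278588 ] [179.39990624   0.30921604  90.726308  ] [ 1.11240555 -0.350123   -0.46774022]
```

View pics/w3.png

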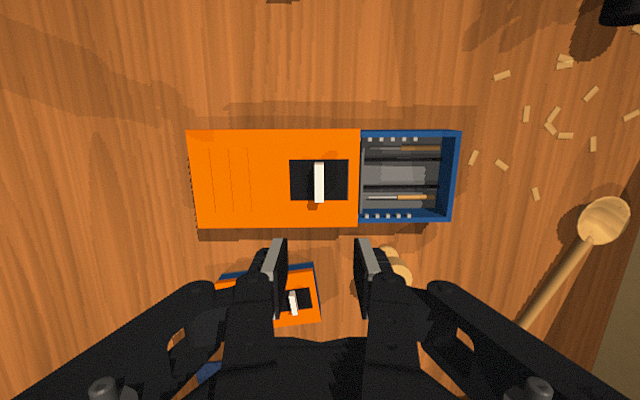

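The cover is fully open. Files show in the side lanes, and the empty middle lane lies around (400,172) between ribs near rows 158 and 187. The blue end wall is at columns 442-462.

```bash
python3 - <<'E'
from h import *
from bench import sensors
c=dict(np.load("w3.npz"));H=hsv(c)
s=sensors.observe()
print("V",H[140:212,395,2].tolist(), H[140:212,425,2].tolist())
b=((abs(H[...,0].astype(int)-107)<12)&(H[...,1]>130)).astype(np.uint8)
col=[(u,np.where(b[120:230,u])[0][[0,-1]]+120) for u in(380,430,450)]
print(col)
for u,(v0,v1) in col: print(ray(c,[(u,v0),(u,v1)],.04).round(4).tolist())
print("end wall row175",[ray(c,(u,175),.04).round(4).tolist() for u in np.where(b[175,420:480])[0][[0,-1]]+420])
print(rel(s,(.53,.10,.242),(180,0,90.7)))
E
```

```text
V [74, 76, 83, 85, 83, 68, 59, 99, 125, 105, 74, 86, 86, 75, 65, 58, 58, 46, 21, 29, 34, 60, 90, 85, 78, 79, 108, 141, 137, 130, 136, 134, 137, 129, 134, 130, 134, 134, 136, 133, 128, 119, 113, 111, 93, 35, 20, 29, 46, 59, 64, 58, 99, 116, 104, 99, 181, 213, 124, 48, 83, 111, 106, 107, 102, 107, 107, 102, 87, 90, 86, 88] [68, 69, 75, 68, 54, 75, 101, 122, 125, 126, 96, 61, 77, 60, 57, 57, 49, 49, 25, 22, 38, 59, 72, 68, 67, 74, 67, 63, 90, 112, 102, 80, 64, 64, 86, 101, 78, 61, 64, 65, 72, 66, 48, 49, 42, 19, 27, 35, 46, 55, 52, 55, 54, 48, 110, 191, 231, 209, 152, 86, 43, 55, 59, 53, 54, 52, 51, 48, 43, 63, 96, 82]
[(380, array([130, 221])), (430, array([130, 221])), (450, array([130, 220]))]
[[0.5909, -0.1182], [0.5978, -0.2193]]
[[0.6433, -0.1176], [0.655, -0.2188]]
[[0.6643, -0.1173], [0.6778, -0.2173]]
end wall row175 [[[0.6587, -0.1653]], [[0.6763, -0.1651]]]
[ 6.807e-01  1.820e-02 -4.580e-02  3.200e-03  1.600e-03  2.000e-04]
```

Request:
move_arm:
  motion:
    - [0.11,0.016,0,0,0,-0.05]
    - [0.22,0.032,0,0,0,-0.1]
    - [0.33,0.048,0,0,0,-0.15]
    - [0.44,0.064,0,0,0,-0.2]
    - [0.55,0.08,0.01,0,0,-0.25]
    - [0.66,0.1,0.02,0,0,-0.3]
    - [0.77,0.115,0.04,0,0,-0.35]
    - [0.88,0.13,0.06,0,0,-0.398]
    - [0.94,0.141,0.08,0,0,-0.398]
    - [0.94,0.141,0.08,0,0,-0.398]
  claw: 0.5

```text
clock: 7.95
eef_pos: [0.5743, 0.2082, 0.1852]
eef_rot: [-179.8, -0.2, 138.7]
ft_force: [-0.6, -1.0, -0.9]
width: 0.0429
gripper_force: 0.0
```

Request:
move_arm:
  motion:
    - [0,0,0,0,0,0]
    - [0,0,0,0,0,0]

```text
clock: 8.15
eef_pos: [0.5756, 0.2042, 0.1881]
eef_rot: [-179.9, -0.0, 138.4]
ft_force: [0.4, -0.6, -0.2]
width: 0.0432
gripper_force: 0.0
```

```bash
python3 - <<'E'
from h import *
from bench import sensors,cams
c=dict(np.load("w3.npz"));print("ribs",ray(c,[(395,158.5),(395,186)],.013),ray(c,[(425,158.8),(425,186)],.013))
s=sensors.observe();print(s["eef_pos"],s["eef_rot"],s["width"])
c=cams.read_camera("wrist"); cv2.imwrite("pics/w4.png",c["image"][:,:,::-1]); np.savez("w4.npz",**c)
E
```

```text
ribs [[ 0.61615978 -0.15169384]
 [ 0.61888378 -0.18456406]] [[ 0.65125015 -0.15165851]
 [ 0.6548708  -0.18420351]]
[0.57557937 0.20423476 0.18813112] [-1.79927795e+02 -3.19910251e-02  1.38430045e+02] 0.043165749635309295
```

View pics/w4.png

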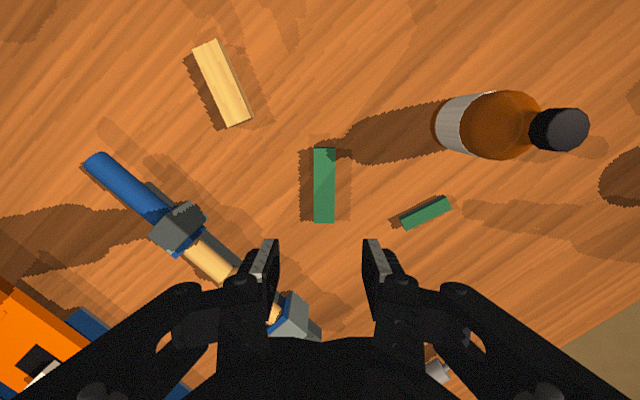

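The stone is the green block at (313-335, 147-223), with its top fully in view. The bottle and the small stone are clear of the fingers.

```bash
python3 - <<'E'
from h import *
from bench import sensors
c=dict(np.load("w4.npz"));H=hsv(c);s=sensors.observe()
g=((H[...,0]>50)&(H[...,0]<95)&(H[...,1]>80)&(H[...,2]>40)).astype(np.uint8)
x=rect(c,g,.018,(295,135,350,235));print(x)
print(rel(s,(x[0]/1000,x[1]/1000,.045),(180,0,x[4]+180)))
E
```

```text
[578.9 206.5  78.9  20.9 -41.9]
[-1.600e-03  9.800e-03  3.589e-01 -3.000e-04 -1.000e-04  2.500e-03]
```

Request:
move_arm:
  motion:
    - [0,0.005,0.08,0,0,0.002]
    - [-0.0015,0.01,0.18,0,0,0.0025]
    - [-0.0015,0.01,0.27,0,0,0.0025]
    - [-0.0015,0.01,0.34,0,0,0.0025]
    - [-0.0015,0.01,0.38,0,0,0.0025]
    - [-0.0015,0.01,0.4,0,0,0.0025]
    - [-0.0015,0.01,0.411,0,0,0.0025]
    - [-0.0015,0.01,0.411,0,0,0.0025]
    - [-0.0015,0.01,0.411,0,0,0.0025]

```text
clock: 9.1
eef_pos: [0.58, 0.2078, 0.0256]
eef_rot: [179.9, 0.1, 138.2]
ft_force: [-0.1, 0.4, 1.3]
width: 0.0425
gripper_force: 0.0
```

```bash
python3 - <<'E'
from h import *
from bench import sensors
s=sensors.observe();print(s["eef_pos"],s["eef_rot"],s["width"],s["ft_force"],rel(s,(.579,.2065,.0235),(180,0,138.1)))
E
```

```text
[0.58004678 0.20782555 0.02556549] [1.79900188e+02 6.85488070e-02 1.38166898e+02] 0.04247091768957957 [-0.11617558  0.36715177  1.2732436 ] [-0.0003 -0.0042  0.0052  0.0008  0.0006  0.0006]
```

Request:
move_arm:
  motion:
    - [0,-0.002,0.002,0,0,0]
    - [0,-0.002,0.002,0,0,0]
    - [0,-0.002,0.002,0,0,0]
    - [0,-0.002,0.002,0,0,0]
    - [0,-0.002,0.002,0,0,0]
    - [0,-0.002,0.002,0,0,0]
  claw: 0

```text
clock: 9.7
eef_pos: [0.5793, 0.2074, 0.0248]
eef_rot: [179.9, 0.1, 138.2]
ft_force: [-0.9, 0.1, 5.4]
width: 0.0194
gripper_force: 58.8
```

Request:
move_arm:
  motion:
    - [0,0,-0.01,0,0,0]
    - [0,0,-0.03,0,0,0]
    - [0,0,-0.08,0,0,0]
    - [0,0,-0.15,0,0,0]
    - [0,0,-0.23,0,0,0]
    - [0,0,-0.31,0,0,0]
    - [0,0,-0.37,0,0,0]
    - [0,0,-0.39,0,0,0]
    - [0,0,-0.39,0,0,0]

```text
clock: 10.6
eef_pos: [0.5793, 0.2075, 0.1808]
eef_rot: [179.9, 0.1, 138.2]
ft_force: [-0.2, 0.5, -0.1]
width: 0.0192
gripper_force: 58.8
```

```bash
python3 - <<'E'
from h import *
from bench import sensors
s=sensors.observe();print(s["eef_pos"],s["eef_rot"],s["width"],s["ft_force"],rel(s,(.626,-.168,.18),(180,0,180.8)))
E
```

```text
[0.57926421 0.20749707 0.18082149] [1.79872208e+02 8.38813318e-02 1.38191955e+02] 0.019225986102417703 [-0.15477612  0.46335871 -0.10857902] [-0.7129 -0.6218  0.0017  0.0008  0.0011 -0.3551]
```

Request:
move_arm:
  motion:
    - [-0.07,-0.06,0,0,0,-0.035]
    - [-0.15,-0.13,0,0,0,-0.075]
    - [-0.23,-0.2,0,0,0,-0.115]
    - [-0.31,-0.27,0,0,0,-0.155]
    - [-0.39,-0.34,0,0,0,-0.195]
    - [-0.47,-0.41,0,0,0,-0.235]
    - [-0.55,-0.48,0,0,0,-0.275]
    - [-0.63,-0.55,0,0,0,-0.315]
    - [-0.69,-0.6,0,0,0,-0.345]
    - [-0.713,-0.622,0,0,0,-0.356]

```text
clock: 11.6
eef_pos: [0.6244, -0.1715, 0.1766]
eef_rot: [180.0, -0.2, -179.2]
ft_force: [0.2, 0.1, -1.6]
width: 0.0194
gripper_force: 58.9
```

Request:
move_arm:
  motion:
    - [0,0,0.05,0,0,0]
    - [0,0,0.09,0,0,0]
    - [0,0,0.1,0,0,0]
    - [0,0,0.1,0,0,0]
    - [0,0,0.1,0,0,0]

```text
clock: 12.1
eef_pos: [0.6252, -0.1681, 0.1394]
eef_rot: [180.0, -0.0, -179.1]
ft_force: [-0.5, 0.3, -0.3]
width: 0.0195
gripper_force: 58.9
```

```bash
python3 - <<'E'
from h import *
from bench import sensors,cams
s=sensors.observe();print(s["eef_pos"],s["eef_rot"],s["width"],rel(s,(.626,-.168,.08),(180,0,180.9)))
c=cams.read_camera("wrist"); cv2.imwrite("pics/w5.png",c["image"][:,:,::-1]); np.savez("w5.npz",**c)
E
```

```text
[ 0.6252432  -0.16806109  0.13935777] [ 1.79985642e+02 -2.11231926e-02 -1.79073004e+02] 0.019507574346965872 [-1.900e-03  1.000e-04  1.484e-01  1.000e-04 -2.000e-04  2.000e-04]
```

View pics/w5.png

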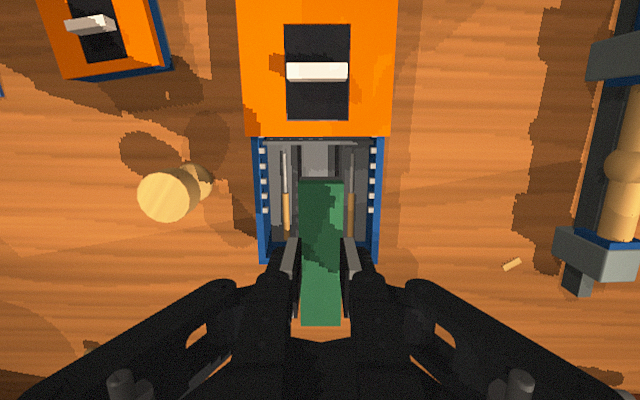

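The stone is in the grip, spanning (300-343, 180-325) and aligned with the lane below it. I'll check its pose against the lane.

```bash
python3 - <<'E'
from h import *
c=dict(np.load("w5.npz"));H=hsv(c)
g=((H[...,0]>50)&(H[...,0]<95)&(H[...,1]>80)&(H[...,2]>30)).astype(np.uint8)
print(rect(c,g,.1326,(290,160,355,345)))
for v in(195,215,310): 
    u=np.where(g[v,290:355])[0][[0,-1]]+290; print(v,u,ray(c,[(u[0],v),(u[1]+1,v)],.1326).round(4).tolist())
v=np.where(g[160:345,322])[0][[0,-1]]+160;print(ray(c,[(322,v[0]),(322,v[1]+1)],.1326))
for v in(150,165): print(v,H[v,255:385,2].tolist())
E
```

```text
[ 625.4 -167.6   81.    21.9    0.9]
195 [298 343] [[0.5924, -0.1789], [0.592, -0.1568]]
215 [298 342] [[0.6025, -0.1789], [0.6021, -0.1569]]
310 [301 339] [[0.6565, -0.1776], [0.6562, -0.1565]]
[[ 0.58531706 -0.16749162]
 [ 0.6664921  -0.16606422]]
150 [93, 96, 98, 151, 201, 223, 219, 213, 211, 154, 97, 96, 105, 130, 126, 120, 122, 122, 120, 120, 120, 123, 119, 122, 118, 102, 114, 116, 142, 134, 120, 121, 135, 138, 137, 127, 68, 75, 78, 73, 78, 74, 49, 36, 41, 41, 95, 131, 130, 135, 135, 136, 132, 129, 132, 128, 137, 131, 133, 130, 136, 136, 132, 132, 134, 134, 132, 132, 133, 131, 135, 133, 123, 68, 68, 73, 79, 76, 78, 73, 32, 42, 33, 47, 62, 69, 67, 68, 79, 75, 79, 79, 74, 76, 74, 80, 76, 61, 64, 81, 76, 79, 74, 78, 79, 76, 77, 77, 76, 69, 71, 75, 85, 66, 48, 88, 184, 228, 222, 219, 212, 167, 157, 158, 157, 158, 154, 162, 149, 172]
165 [97, 96, 87, 112, 171, 247, 224, 217, 224, 210, 141, 94, 90, 102, 126, 124, 117, 120, 116, 126, 118, 123, 123, 122, 112, 58, 72, 82, 156, 202, 207, 110, 118, 134, 138, 135, 99, 78, 74, 73, 81, 74, 60, 37, 44, 39, 74, 130, 126, 135, 135, 134, 132, 129, 134, 133, 135, 138, 130, 136, 133, 134, 136, 133, 132, 136, 134, 135, 130, 136, 133, 140, 131, 66, 74, 75, 75, 82, 81, 77, 37, 50, 45, 53, 67, 64, 68, 81, 82, 74, 77, 79, 76, 76, 71, 82, 103, 109, 86, 53, 62, 78, 73, 76, 77, 74, 73, 77, 76, 73, 73, 79, 71, 59, 64, 151, 241, 225, 220, 226, 205, 153, 153, 156, 153, 155, 163, 151, 142, 192]
```

```bash
python3 - <<'E'
from h import *
from bench import sensors
c=dict(np.load("w5.npz"))
print(ray(c,[(299,165),(336,165),(294,165),(331.,165)],.013),ray(c,[(258.5,165),(265.5,165),(370,165),(376.5,165)],.04))
s=sensors.observe();print(s["eef_pos"])
E
```

```text
[[ 0.59746772 -0.18646682]
 [ 0.59696043 -0.15428194]
 [ 0.59753626 -0.19081541]
 [ 0.59702899 -0.1586318 ]] [[ 0.59353961 -0.21616393]
 [ 0.59345373 -0.21071507]
 [ 0.59217103 -0.12933572]
 [ 0.59209121 -0.12427164]]
[ 0.6256004  -0.16815088  0.13993335]
```

Request:
move_arm:
  motion:
    - [0,-0.0045,0.06,0,0,0]
    - [0,-0.0045,0.12,0,0,0]
    - [0,-0.0045,0.17,0,0,0]
    - [0,-0.0045,0.21,0,0,0]
    - [0,-0.0045,0.235,0,0,0]
    - [0,-0.0045,0.25,0,0,0]
    - [0,-0.0045,0.26,0,0,0]
    - [0,-0.0045,0.268,0,0,0]
    - [0,-0.0045,0.272,0,0,0]
    - [0,-0.0045,0.272,0,0,0]

```text
clock: 13.15
eef_pos: [0.6255, -0.1701, 0.031]
eef_rot: [-180.0, 0.0, -179.1]
ft_force: [0.3, 0.1, -0.1]
width: 0.0195
gripper_force: 58.9
```

Request:
move_arm:
  motion:
    - [0,0,0.001,0,0,0]
    - [0,0,0.002,0,0,0]
    - [0,0,0.003,0,0,0]
    - [0,0,0.003,0,0,0]

```text
clock: 13.55
eef_pos: [0.6255, -0.1702, 0.0298]
eef_rot: [-180.0, 0.0, -179.1]
ft_force: [-0.3, -0.0, 1.2]
width: 0.0194
gripper_force: 59.1
```

Request:
move_arm:
  motion:
    - [0,0,0.001,0,0,0]
    - [0,0,0.002,0,0,0]
    - [0,0,0.002,0,0,0]

```text
clock: 13.85
eef_pos: [0.6255, -0.1702, 0.0298]
eef_rot: [-180.0, 0.0, -179.1]
ft_force: [-1.9, 0.9, 6.0]
width: 0.0197
gripper_force: 59.7
```

On the floor, at the expected height. Next, release gently and lift.

Request:
move_arm:
  motion:
    - [0,0,-0.002,0,0,0]
    - [0,0,-0.002,0,0,0]
    - [0,0,-0.002,0,0,0]
    - [0,0,-0.01,0,0,0]
    - [0,0,-0.04,0,0,0]
    - [0,0,-0.1,0,0,0]
    - [0,0,-0.2,0,0,0]
    - [0,0,-0.32,0,0,0]
    - [0,0,-0.4,0,0,0]
    - [0,0,-0.4,0,0,0]
  claw: 0.34

```text
clock: 14.85
eef_pos: [0.6283, -0.1713, 0.1963]
eef_rot: [-179.7, 0.6, -179.1]
ft_force: [1.0, -0.3, 0.2]
width: 0.0293
gripper_force: 0.0
```

```bash
python3 - <<'E'
from h import *
from bench import sensors,cams
s=sensors.observe();print(s["eef_pos"],s["eef_rot"],s["width"],rel(s,(.5275,-.1715,.15),(180,0,90.8)))
c=cams.read_camera("wrist"); cv2.imwrite("pics/w6.png",c["image"][:,:,::-1]); np.savez("w6.npz",**c)
E
```

```text
[ 0.62833502 -0.17127668  0.19627027] [-179.74633455    0.61183437 -179.08500653] 0.02926528400587426 [0.2533 0.004  0.113  0.0024 0.0057 0.7509]
```

View pics/w6.png

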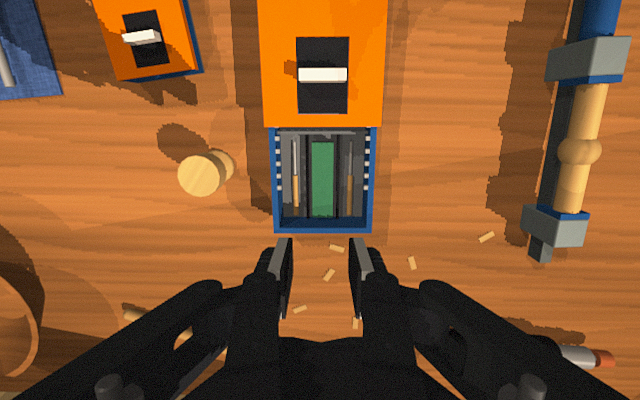

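The stone lies flat in the middle lane, at (311-334, 142-217) between the ribs. Now I'll go back to the fin.

Request:
move_arm:
  motion:
    - [0.03,0,0,0,0,0.07]
    - [0.06,0,0,0,0,0.14]
    - [0.09,0,0,0,0,0.21]
    - [0.12,0,0,0,0,0.28]
    - [0.15,0,0.02,0,0,0.35]
    - [0.18,0,0.04,0,0,0.42]
    - [0.21,0,0.06,0,0,0.49]
    - [0.24,0,0.08,0,0,0.56]
    - [0.253,0,0.1,0,0,0.63]
    - [0.253,0,0.11,0,0,0.7]
  claw: 0.4

```text
clock: 15.9
eef_pos: [0.5219, -0.171, 0.1429]
eef_rot: [-179.8, -0.1, 96.5]
ft_force: [-0.4, -0.9, 0.2]
width: 0.0342
gripper_force: 0.0
```

Request:
move_arm:
  motion:
    - [0,0,0,0,0,0.051]
    - [0,0,0,0,0,0.051]
    - [0,0,0,0,0,0.051]

```text
clock: 16.2
eef_pos: [0.5236, -0.1715, 0.1441]
eef_rot: [-179.9, -0.0, 90.9]
ft_force: [-0.2, 0.4, 0.9]
width: 0.0341
gripper_force: 0.0
```

```bash
python3 - <<'E'
from h import *
from bench import sensors
s=sensors.observe();print(s["eef_pos"],s["eef_rot"],s["width"],rel(s,(.5273,-.172,.061),(180,0,90.8)))
E
```

```text
[ 0.52361868 -0.17147103  0.14405943] [-1.79936490e+02 -4.08010944e-02  9.09376879e+01] 0.03409003506318415 [-0.0016  0.0094  0.2076 -0.0005 -0.0003  0.0011]
```

Request:
move_arm:
  motion:
    - [0,0.009,0.04,0,0,0]
    - [0,0.009,0.09,0,0,0]
    - [0,0.009,0.14,0,0,0]
    - [0,0.009,0.17,0,0,0]
    - [0,0.009,0.19,0,0,0]
    - [0,0.009,0.2,0,0,0]
    - [0,0.009,0.2075,0,0,0]
    - [0,0.009,0.2075,0,0,0]
    - [0,0.009,0.2075,0,0,0]

```text
clock: 17.1
eef_pos: [0.5281, -0.1718, 0.0623]
eef_rot: [179.9, 0.0, 90.8]
ft_force: [0.7, 0.6, 0.2]
width: 0.0344
gripper_force: 0.0
```

Request:
move_arm:
  motion:
    - [0,0,0,0,0,0]
    - [0,0,0,0,0,0]
    - [0,0,0,0,0,0]
    - [0,0,0,0,0,0]
    - [0,0,0,0,0,0]
    - [0,0,0,0,0,0]
  claw: 0

```text
clock: 17.7
eef_pos: [0.528, -0.1718, 0.0619]
eef_rot: [180.0, 0.0, 90.8]
ft_force: [-0.5, 0.2, 2.8]
width: 0.0081
gripper_force: 62.0
```

Request:
move_arm:
  motion:
    - [0,0,0.006,0,0,0]
    - [0,0,0.012,0,0,0]
    - [0,0,0.0165,0,0,0]
    - [0,0,0.0165,0,0,0]
    - [0,0.015,0.0165,0,0,0]
    - [0,0.04,0.0165,0,0,0]
    - [0,0.075,0.0165,0,0,0]
    - [0,0.11,0.0165,0,0,0]
    - [0,0.145,0.0165,0,0,0]
    - [0,0.145,0.0165,0,0,0]

```text
clock: 18.7
eef_pos: [0.5879, -0.1707, 0.0554]
eef_rot: [179.8, -0.0, 90.8]
ft_force: [1.0, 1.5, 6.0]
width: 0.0074
gripper_force: 62.4
```

Request:
move_arm:
  motion:
    - [0,0.025,0,0,0,0]
    - [0,0.055,0,0,0,0]
    - [0,0.085,0,0,0,0]
    - [0,0.105,0,0,0,0]
    - [0,0.118,0,0,0,0]
    - [0,0.126,0,0,0,0]
    - [0,0.13,0,0,0,0]
    - [0,0.13,0,0,0,0]

```text
clock: 19.5
eef_pos: [0.636, -0.1698, 0.0545]
eef_rot: [-179.8, -0.0, 90.8]
ft_force: [-4.4, 0.9, 6.8]
width: 0.008
gripper_force: 62.4
```

Request:
move_arm:
  motion:
    - [0,0,-0.008,0,0,0]
    - [0,0,-0.016,0,0,0]
    - [0,0,-0.018,0,0,0]

```text
clock: 19.8
eef_pos: [0.6361, -0.1698, 0.0617]
eef_rot: [-179.8, -0.0, 90.8]
ft_force: [-5.6, 0.1, 3.0]
width: 0.0077
gripper_force: 62.0
```

Request:
move_arm:
  motion:
    - [0,-0.005,0,0,0,0]
    - [0,-0.008,0,0,0,0]
    - [0,-0.008,0,0,0,0]
    - [0,-0.008,0,0,0,0]
    - [0,-0.008,-0.06,0,0,0]
    - [0,-0.008,-0.16,0,0,0]
    - [0,-0.008,-0.28,0,0,0]
    - [0,-0.008,-0.36,0,0,0]
    - [0,-0.008,-0.36,0,0,0]
  claw: 0.4

```text
clock: 20.7
eef_pos: [0.6375, -0.1713, 0.2128]
eef_rot: [179.4, 0.2, 90.8]
ft_force: [1.2, -0.6, 0.5]
width: 0.0341
gripper_force: 0.0
```

```bash
python3 - <<'E'
from h import *
from bench import sensors,cams
s=sensors.observe();print(s["eef_pos"],s["width"])
c=cams.read_camera("wrist"); t=cams.read_camera("side")
a=c["image"][100:300,160:480,::-1];b=cv2.resize(t["image"][130:255,200:400,::-1],(320,200))
cv2.imwrite("pics/w7.png",cv2.resize(np.vstack([a,b]),None,fx=1.45,fy=1.45))
H=hsv(c);w=((H[...,1]<60)&(H[...,2]>215)).astype(np.uint8)
print("fin",rect(c,w,.062,(280,150,370,300)))
def z(u,v):
    K=c["intrinsics"];V=c["view"];d=c["depth"][v,u];p=np.r_[d*((np.array([u,v])-K[:2,2])/K[0,0]),d];return (V[:3,:3].T@(p-V[:3,3])).round(4)
ys,xs=np.where(w[150:300,280:370]);u,v=int(xs.mean())+280,int(ys.mean())+150
print("fin top",z(u,v),"plate",z(u-16,v-8),"cover",z(u-60,v-8))
E
```

```text
[ 0.63752614 -0.17125492  0.21277915] 0.03405946847357357
fin [ 635.1 -169.    39.     8.7  -89.2]
fin top [ 0.6346 -0.1681  0.062 ] plate [ 0.6182 -0.164   0.0449] cover [ 0.5732 -0.1647  0.0444]
```

View pics/w7.png

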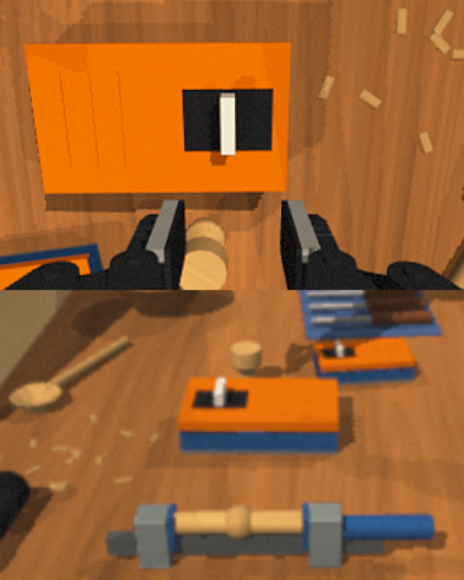

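The cover is fully shut: the fin is back at (0.635, -0.169) and its top is at 62 mm, so the tab is up. The egg cup is still standing and the gripper is clear.

```bash
python3 -c "
from bench import job_done
print(job_done())"
```

```text
the job is handed in; nothing more can be done
None
```

The stone is flat in the middle lane of its case, the cover is fully shut with the tab up and latched, and the job was handed in at about 21 s with the gripper clear; it returned no verdict.

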